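# Hang the vial carrier on the gravity rail

### The job

Hang the roller carrier with the three vials on the upper part of the sloped rail, turned so that its open side faces the rail's supporting arms. Set it down gently, with the rollers resting on the rail before you let go, then let it roll down by itself to the red stop and stay there. Leave the beaker, the media bottle and the petri dish where they stand.

Things in the scene. Friction and masses are not known exactly. Their poses are not given: they have to be found in the camera images.
- stand: Fixed gravity rail. Origin: on the worktop below the rail's mid-length. z up, y uphill along the rail, x across it to its supported side. Rail: steel blade 6 mm thick, 16 deep, rounded top, 400 long, over x = 0, slope 8 deg. Clamps set its height anew each time, NOT given by this pose: at y its top edge is 165 to 187 mm + y*tan(8 deg) above the worktop; feel or see it. It then stays put.
- middle_arm (a point): Point on the worktop below the rail's middle arm. Arms at stand y = -190, 0, 190 mm (12 mm wide, tops 8 mm below the rail's top edge) run from the rail to the beam at x = 46 mm; two posts at x = 46, y = -190 and 190 mm rise at most 30 mm above the rail's lowest setting. The -x side of the rail is free: the carrier is put on from there.
- load_foot (a point): Point on the worktop below the place on the upper part of the rail where the carrier's middle should be put on (stand x = 0, y = 110 mm; 80 to 135 mm will do), between the middle and upper arms. Axes as the stand.
- home_foot (a point): Point on the worktop below the carrier's middle when it has rolled home against the red stop (stand x = 0, y = -120 mm, to within 5 mm). The stop's rubber face is at y = -170 mm, 2 to 24 mm above the rail's top edge. Axes as the stand.
- carrier_mid (a point): Middle of the loose roller carrier: 100 mm long (y), 44 wide (x), 190 tall, about 0.3 kg; 95 mm above its underside, centred under its rollers. z up, y along its length, x from its closed side (yellow plate, outer face at x = -20 mm) to its open side. Starts upright on the worktop. Hung right, its x and y point as the stand's; the other way round the plate runs into the middle arm.
- carrier_tab (a point): Middle of the black grip tab on top of the carrier: 16 mm (x) by 34 (y) by 38 tall, its centre 77 mm above carrier_mid. Axes as the carrier. Let go on the rail, the carrier rolls downhill by itself at some 0.1 to 0.5 m/s.
- carrier_opening (a point): Middle of the opening the rail passes through, 7 mm below carrier_mid; from 26 mm above this point (roller flanges) to 26 mm below (vial caps). Two flanged rollers at y = -29 and 29 mm (running surface 22 mm in diameter, 14 wide; flanges 30); resting on the rail, its top edge is 30 mm above this point (carrier tilted with the slope). Axes as the carrier.
- beaker_mid (a point): Small glass beaker, 54 x 58 x 70 mm, bystander; point half-way up.
- bottle_mid (a point): Clear media bottle with blue cap, 56 mm across, 105 mm tall, bystander; point half-way up.
- petri_mid (a point): Petri dish, 60 mm across, 15 mm high, bystander; point half-way up.

How it is judged:
By the outcome, as a careful person would: the job done as asked, in the order asked, and still so for the second after the job is handed in, with the robot touching nothing.
It also fails if it takes over 43 s, if anything falls off the work surface, if the arm or the gripper's body presses on something with over 40 N, if the wrist force passes 120 N, or if a joint passes its speed limit or range.

### The arm

A 6-joint arm with a two-finger parallel gripper is mounted at the origin on a cart in front of the work surface, level with it; the furniture and walls round the work are solid. World frame = base frame: x ahead of the robot, y to its left, z up, the work surface at z = 0. Lengths are in m, angles in rad, forces in N, time in s.
With the tool pointing down it reaches from about 0.325 to 0.9 m from the base axis. Payload 6.1 kg.
Tool frame: the origin (TCP) lies midway between the tips of the shut fingers; the grasp point (between the pads) lies 19 mm behind it (grip_depth is the distance from the TCP to the grasp point, in m); z points along the fingers, y is the line along which they close (so a half turn about z gives the same grasp; the last joint's range is limited). The gripper opens to 85 mm and grips with 20 to 120 N. Pads are 22 mm wide; open, the fingers measure 114 mm over their backs; the gripper's body (76 mm by 85 mm) begins 54 mm behind the grasp point. The pads swing forward as they close: fully open they stand 13 mm farther back than shut.
Start: joints at [0.993, 0.22, 1.526, -0, 1.395, -0.126], TCP at [0.273, 0.562, 0.208] pointing down, gripper open.
Joint ranges: [-2.98, 2.98], [-0.91, 2.08], [0.09, 2.57], [-1.24, 4.39], [0.2, 2.65], [-2.68, 2.68]. Speed limits (rad/s): [2.57, 2.57, 3.01, 3.14, 3.14, 3.14].

### API

Orientations are given as a rotation vector (axis times angle).
In Python, from plant import read_state, camera, calibration, close_job, grip_depth gives the robot as it stands.
- The arm moves only by the tool move_arm, never from a script. Its argument "increments" is a list of rows, each an object with "slide": the shift along the world's x, y, z in units of 50 mm (1.0 is 50 mm), a list of three; "twist": the turn about the world's z in units of 10 degrees (1.0 is 10 degrees). A call has 1 to 8 rows; each row is the pose to reach, as a shift and turn from the pose commanded when the call began; what a row does not reach only later rows make up. A row lasts 1/8 s, in which the tool goes at most 62.5 mm and 10.7 degrees, less where a joint would pass 70% of its speed; a pose out of reach is approached as far as the arm can. A call with a gripper value outside its range is refused whole. "jaw" is the finger opening in mm, from 0 to 85.4, set as the call begins (left out, the last holds). The fingers move at their own pace and stop on an object; "force" is the grip in N (left out, the last holds). Time passes only in rows, so rows that repeat a pose let the fingers close. It gives the time, the measured TCP pose, the force, the opening and the grip force at its end, in the units of the state.
- read_state(): the state, without advancing time (a new reading comes with each control period).
- camera(name): name is "scene" or "top" or "wrist"; returns the picture (384x512x3 uint8, red, green, blue); there is no depth.
- calibration(name): a dict with "fovy" (degrees; the focal length in pixels is half the picture's height over the tangent of half this angle, whatever the lens; pixels are square), "cx", "cy" (the principal point, pixels), "view" (4x4, takes a point from world to camera coordinates); the wrist camera has in their place "T_tool_cam" (4x4, takes a point from camera to tool coordinates, whose origin is the TCP and whose axes are the flange's). Camera axes: x right, y down, z forward; pixel columns grow to the right and rows downward; lengths in m; the calibration is good to about 2 mm. A picture is of the moment at which its call begins: read the wrist's pose just before it. calibration takes no time and is no camera call.
- close_job(): hands the job in; it is judged then, once.
The state is a dict: "time_s": time; "joint_pos": joint angles; "qd": joint speeds; "effort": joint torques, N m; "tool_pos": TCP position; "eef_rot": TCP orientation; "wrist_force": force on the tool from outside, world axes, zero at the start; "wrist_torque": the same for the moment, N m; "grip_width": finger opening in m; "grasp_force": force on a finger pad.
Only numpy, scipy, OpenCV 4.12 (cv2) and the standard library are available. Lean on these libraries where they do the work, as an engineer would, in place of code of your own. Each camera call takes 0.05 s, during which the arm holds its last target. There are 200 camera calls.

## Working session

There is one attempt and no reset: what is moved stays moved. The work goes in short steps, Python scripts to look and compute and a tool call to move; the robot and the scene stay as the last step left them, time stands still between calls to the robot, and variables do not carry over. Pictures are saved under pics/ and viewed, at most 10 in all, crops included, and the job is handed in when it is done.

Besides the shell and the picture viewer there is one more tool, called after "Emit:" as name(argument=value, ...), one argument or row to a line, values as JSON. move_arm: Moves the arm, as the interface text tells. Its arguments: {"type":"object","properties":{"increments":{"type":"array","items":{"type":"object","properties":{"slide":{"type":"array","items":{"type":"number"}},"twist":{"type":"number"}}}},"jaw":{"type":"number"},"force":{"type":"number"}},"required":["increments"]}

```bash
mkdir -p pics; cat > h.py <<'E'
import numpy as np, cv2
from plant import read_state, camera, calibration, close_job, grip_depth
def K(c): 
    f=192/np.tan(np.radians(c['fovy'])/2); return f,c['cx'],c['cy']
def ray(name,uv,st=None):
    c=calibration(name); f,cx,cy=K(c)
    d=np.array([(uv[0]-cx)/f,(uv[1]-cy)/f,1.])
    if name=='wrist':
        T=np.eye(4); T[:3,:3]=cv2.Rodrigues(np.array(st['eef_rot'],float))[0]; T[:3,3]=st['tool_pos']
        M=T@np.array(c['T_tool_cam'])
    else: M=np.linalg.inv(np.array(c['view']))
    d=M[:3,:3]@d; return M[:3,3],d/np.linalg.norm(d)
def onz(name,uv,z,st=None):
    o,d=ray(name,uv,st); return o+d*(z-o[2])/d[2]
def tri(*rs):
    A=np.zeros((3,3));b=np.zeros(3)
    for o,d in rs:
        P=np.eye(3)-np.outer(d,d);A+=P;b+=P@o
    p=np.linalg.solve(A,b); return p,[np.linalg.norm((np.eye(3)-np.outer(d,d))@(p-o)) for o,d in rs]
def proj(name,p):
    c=calibration(name); f,cx,cy=K(c); q=np.array(c['view'])@np.append(p,1); return q[:2]/q[2]*f+[cx,cy]
E
python3 - <<'E'
from h import *
a=camera('scene');b=camera('top');
for n,i in (('scene',a),('top',b)): cv2.imwrite(f'pics/{n}0.png',i[:,:,::-1])
for n in('scene','top'):
    c=calibration(n);print(n,c['fovy'],c['cx'],c['cy'],np.linalg.inv(np.array(c['view']))[:3].round(3))
c=calibration('wrist');print(c); s=read_state();print(s['eef_rot'],s['tool_pos'],grip_depth)
E
```

```text
scene 45.28511333772125 256.3771550216485 191.93977976844974 [[ 0.782  0.488 -0.387  1.078]
 [ 0.623 -0.615  0.483 -0.659]
 [-0.002 -0.619 -0.785  1.156]]
top 53.21219675376458 261.9005900606882 188.45363304595548 [[ 2.200e-02 -9.950e-01  9.300e-02  4.730e-01]
 [-1.000e+00 -2.200e-02  1.000e-03 -6.000e-03]
 [ 1.000e-03 -9.300e-02 -9.960e-01  1.191e+00]]
{'fovy': 70.48375012061337, 'cx': 252.81113894886806, 'cy': 195.99462887199402, 'T_tool_cam': array([[ 1.40840111e-03, -9.64374325e-01, -2.64537669e-01,
         6.74211040e-02],
       [ 9.99998945e-01,  1.45193845e-03,  3.09500544e-05,
         9.81365421e-04],
       [ 3.54244976e-04, -2.64537433e-01,  9.64375353e-01,
        -1.65788318e-01],
       [ 0.00000000e+00,  0.00000000e+00,  0.00000000e+00,
         1.00000000e+00]])}
[-7.03609977e-01 -3.06117220e+00  2.64548391e-03] [0.27255926 0.56176556 0.2069018 ] 0.0187
```

View pics/scene0.png

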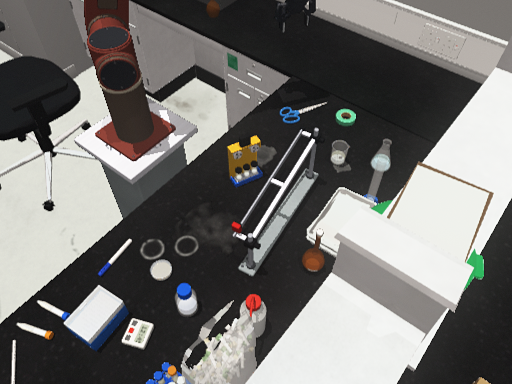

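View pics/top0.png

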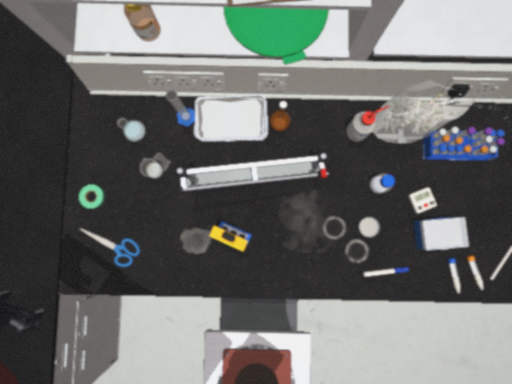

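The scene view shows the carrier at about (243,165), the rail from its upper post at (315,135) to the red stop at (237,226). In the top view the carrier is at (230,236), the rail runs from (183,178) to (324,165), and the red stop is at (324,173). I'll zoom in next.

```bash
python3 - <<'E'
from h import *
a=cv2.imread('pics/scene0.png');b=cv2.imread('pics/top0.png')
A=cv2.resize(a[115:285,215:335],None,fx=3.5,fy=3.5,interpolation=cv2.INTER_CUBIC)
B=cv2.resize(b[145:257,170:340],None,fx=2.2,fy=2.2,interpolation=cv2.INTER_CUBIC)
C=np.zeros((600,800,3),np.uint8);C[:595,:420]=A[:595,:420];C[:246,425:799]=B[:246,:374]
D=cv2.resize(b[215:257,200:260],None,fx=6,fy=6,interpolation=cv2.INTER_CUBIC);C[250:502,425:785]=D
cv2.imwrite('pics/z.png',C)
print(onz('top',(230,236),.19),onz('top',(324,173),.16),onz('top',(183,183),.2))
E
```

```text
[0.44052998 0.07489927 0.19      ] [ 0.61469664 -0.17237377  0.16      ] [0.57484125 0.20026353 0.2       ]
```

View pics/z.png

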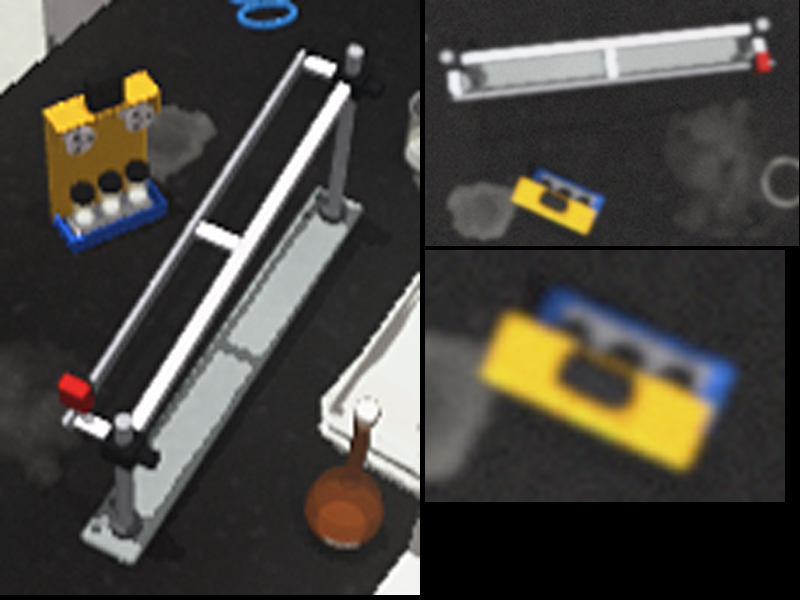

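The crops show a yellow roof with a black tab in its middle, and the carrier's open side (blue tray, vials) facing the rail, so the yaw is about -25°. The rail is the line nearer the robot, with the red stop at its right end. Now I'll fit lines to it.

```bash
python3 - <<'E'
from h import *
a=cv2.imread('pics/scene0.png');b=cv2.imread('pics/top0.png')
m=lambda i:cv2.inRange(cv2.cvtColor(i,cv2.COLOR_BGR2HSV),(18,140,90),(35,255,255))
M=m(b);M[:200]=0;M[260:]=0;M[:,:190]=0;M[:,280:]=0
M=cv2.morphologyEx(M,cv2.MORPH_CLOSE,np.ones((9,9)))
r=cv2.minAreaRect(cv2.findNonZero(M));bx=cv2.boxPoints(r)
W=np.array([onz('top',p,.153) for p in bx]);print('rect',r,W[:,:2].round(3),'c',W.mean(0))
for k in (0,1): e=W[k+1]-W[k];print(np.linalg.norm(e),np.degrees(np.arctan2(e[1],e[0])))
g=lambda i:cv2.GaussianBlur(cv2.cvtColor(i,cv2.COLOR_BGR2GRAY),(3,3),0).astype(float)
def line(img,p,q,skip,edge,h=5):
    p=np.array(p,float);q=np.array(q,float);t=(q-p)/np.linalg.norm(q-p);n=np.array([t[1],-t[0]]);out=[]
    L=np.linalg.norm(q-p);s=np.arange(-h,h+.01,.25)
    for l in np.arange(0,L,1):
        c=p+t*l
        if skip(c):continue
        P=(c+np.outer(s,n)).astype(np.float32)
        v=cv2.remap(img.astype(np.float32),P[:,0].reshape(1,-1),P[:,1].reshape(1,-1),cv2.INTER_LINEAR)[0]
        if edge: o=s[np.argmax(np.diff(v))]  # along n
        else:
            w=np.clip(v-np.median(v)-15,0,None); o=(w*s).sum()/max(w.sum(),1e-9)
        out.append(c+n*o)
    o=np.array(out,np.float32);f=cv2.fitLine(o,cv2.DIST_HUBER,0,.01,.01).ravel();d=(o-f[2:])@[f[1],-f[0]]
    print('fit',f,'rms',np.sqrt((d**2).mean()),np.median(abs(d)));return f
G=g(b);ft=line(G,(190,188.5),(312,176.5),lambda c:abs(c[0]-255)<9,False,3.5)
S=g(a)
# go from bottom to top so n points right
fs=line(S,(247,213),(299,135),lambda c:abs(c[1]-182)<9,True,4)
# n check: t up-right (.55,-.83) -> n=(-.83,-.55) points left
fs2=line(S,(299,135),(247,213),lambda c:abs(c[1]-182)<9,True,4)
def plane(n,f):
    o,d1=ray(n,f[2:]-40*f[:2]);_,d2=ray(n,f[2:]+40*f[:2]);N=np.cross(d1,d2);N/=np.linalg.norm(N);return N,N@o
for F in(fs,fs2):
    N1,c1=plane('top',ft);N2,c2=plane('scene',F);d=np.cross(N1,N2);d/=np.linalg.norm(d);d*=np.sign(d[1])
    p0=np.linalg.lstsq(np.array([N1,N2,d]),np.array([c1,c2,0]),rcond=None)[0]
    print('slope',np.degrees(np.arcsin(d[2])),'yaw',np.degrees(np.arctan2(-d[0],d[1])))
    for uv in((182.3,189.5),(255,182.3)):
        o,r_=ray('top',uv);t=np.linalg.lstsq(np.array([d,-r_]).T,o-p0,rcond=None)[0];P=p0+d*t[0];print(uv,P.round(4),'scene px',proj('scene',P))
E
```

```text
rect ((228.1443634033203, 238.17526245117188), (39.59850311279297, 13.402568817138672), 23.96249008178711) [[0.437 0.139]
 [0.47  0.125]
 [0.43  0.027]
 [0.397 0.04 ]] c [0.43348862 0.08278721 0.153     ]
0.03572941798295675 -22.213405125295832
0.10670496678004682 -112.4959888416871
fit [ 9.9353892e-01 -1.1349213e-01  2.4979440e+02  1.8113104e+02] rms 0.29041553 0.1386797
fit [  0.54282916  -0.83984315 275.17877    172.17407   ] rms 0.21028805 0.12631989
fit [  0.541898    -0.84044427 273.41928    170.1599    ] rms 0.18263344 0.1354789
slope 7.274807580503479 yaw 8.674958170095879
(182.3, 189.5) [0.5609 0.2049 0.1847] scene px [301.75754858 131.05246642]
(255, 182.3) [0.5899 0.0147 0.1602] scene px [270.72525587 179.06435793]
slope 7.710230099796804 yaw 8.726022265219047
(182.3, 189.5) [0.5594 0.2012 0.2021] scene px [301.07209465 127.27241654]
(255, 182.3) [0.588  0.0144 0.1765] scene px [270.25648789 175.06515622]
```

Emit:
move_arm(
  increments=[
    {"slide":[0.3,-1.0,0.5],"twist":-1},
    {"slide":[0.7,-2.0,1.1],"twist":-2},
    {"slide":[1.1,-3.2,1.3],"twist":-3},
    {"slide":[1.5,-4.4,1.3],"twist":-4},
    {"slide":[1.9,-5.6,1.3],"twist":-5},
    {"slide":[2.3,-6.8,1.3],"twist":-6},
    {"slide":[2.7,-8.0,1.3],"twist":-7},
    {"slide":[3.1,-9.0,1.3],"twist":-8},
  ],
  jaw=85,
  force=30,
)

```text
time_s: 1.1
tool_pos: [0.4279, 0.1103, 0.2728]
eef_rot: [2.513, 1.886, 0.0]
wrist_force: [1.1, 0.9, -0.0]
grip_width: 0.0847
grasp_force: 0.0
```

Emit:
move_arm(
  increments=[
    {"slide":[0.16,-0.6,0],"twist":-0.7},
    {"slide":[0.16,-0.6,0],"twist":-0.7},
    {"slide":[0.16,-0.6,0],"twist":-0.7},
  ],
)

```text
time_s: 1.48
tool_pos: [0.4355, 0.0827, 0.2726]
eef_rot: [-2.616, -1.738, 0.001]
wrist_force: [-0.6, 0.3, 0.0]
grip_width: 0.0852
grasp_force: 0.0
```

```bash
python3 - <<'E'
from h import *
s=read_state();i=camera('wrist')[:,:,::-1];cv2.imwrite('pics/w1.png',i)
print(s['time_s'],s['tool_pos'],s['eef_rot'],s['wrist_force'],s['joint_pos'])
E
```

```text
1.475 [0.43553629 0.08272294 0.27259935] [-2.61629564e+00 -1.73767326e+00  5.10535762e-04] [-0.58265308  0.32235744  0.03199755] [ 9.04694615e-03 -2.65675208e-01  1.88399561e+00  5.02459779e-04
  1.52398707e+00  4.07270943e-01]
```

View pics/w1.png

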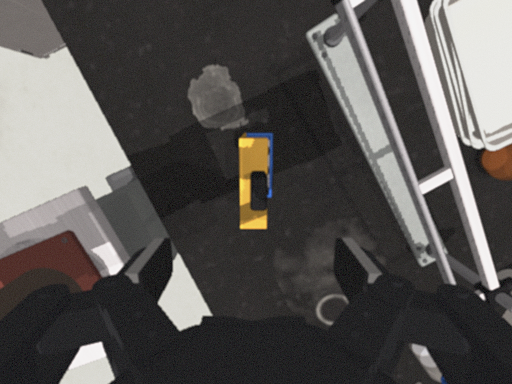

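The wrist view shows the carrier squarely aligned with the image: yellow roof (240–268, 138–229), black tab about (259,190), blue tray on the right.

```bash
python3 - <<'E'
from h import *
i=cv2.imread('pics/w1.png');s=read_state()
h=cv2.cvtColor(i,cv2.COLOR_BGR2HSV);Y=cv2.inRange(h,(15,120,90),(35,255,255));Y[:120]=0;Y[240:]=0
Y[:, :230]=0;Y[:,280:]=0
k=cv2.inRange(h,(0,0,0),(180,255,45));
sub=np.zeros_like(k);sub[165:215,249:268]=k[165:215,249:268]
n,l,st,c=cv2.connectedComponentsWithStats(sub);j=1+np.argmax(st[1:,4]);print(st[j],c[j])
cnt=cv2.findNonZero((l==j).astype(np.uint8));r=cv2.minAreaRect(cnt);print(r)
x0,y0,w,hh=st[j,:4]
for uv in ((x0,y0+hh/2),(x0+w,y0+hh/2),(x0+w/2,y0),(x0+w/2,y0+hh),(x0+w/2-.5,y0+hh/2-.5)): print(onz('wrist',uv,.191,s).round(4))
ry=cv2.minAreaRect(cv2.findNonZero(Y));print('yel',ry)
B=[onz('wrist',p,.153,s) for p in cv2.boxPoints(ry)];print(np.round(B,4)[:,:2])
for k in(0,1):e=B[k+1]-B[k];print(np.linalg.norm(e),np.degrees(np.arctan2(e[1],e[0])))
R=cv2.Rodrigues(np.array(s['eef_rot']))[0];print('tool y yaw',np.degrees(np.arctan2(R[1,1],R[0,1])))
E
```

```text
[251 172  17  38 509] [259.08447937 189.35559921]
((259.0, 190.5), (37.0, 16.0), 90.0)
[0.4354 0.0883 0.191 ]
[0.4502 0.0822 0.191 ]
[0.4496 0.102  0.191 ]
[0.4357 0.0679 0.191 ]
[0.4425 0.0859 0.191 ]
yel ((253.0, 181.0), (96.0, 30.0), 90.0)
[[0.4429 0.1412]
 [0.4712 0.1293]
 [0.432  0.0314]
 [0.4008 0.0445]]
0.030726877997089095 -22.693173593792068
0.10546951030760279 -111.84734941500955
tool y yaw -22.774222348183113
```

Emit:
move_arm(
  increments=[
    {"slide":[0.14,0.05,-0.7]},
    {"slide":[0.14,0.05,-1.4]},
    {"slide":[0.14,0.05,-2.0]},
    {"slide":[0.14,0.05,-2.22]},
    {"slide":[0.14,0.05,-2.22]},
  ],
)

```text
validation failed for argument at $.in...
```

Emit:
move_arm(
  increments=[
    {"slide":[0,0,0]},
    {"slide":[0,0,0]},
    {"slide":[0,0,0]},
    {"slide":[0,0,0]},
    {"slide":[0,0,0]},
    {"slide":[0,0,0]},
  ],
  jaw=5,
  force=40,
)

```text
validation failed for argument at $.in...
```

Emit:
move_arm(
  increments=[
    {"slide":[0.14,0.05,-0.7],"twist":0},
    {"slide":[0.14,0.05,-1.4],"twist":0},
    {"slide":[0.14,0.05,-2.0],"twist":0},
    {"slide":[0.14,0.05,-2.22],"twist":0},
    {"slide":[0.14,0.05,-2.22],"twist":0},
  ],
)

```text
time_s: 2.15
tool_pos: [0.4424, 0.0855, 0.1617]
eef_rot: [-2.616, -1.738, 0.001]
wrist_force: [-0.4, 0.3, -0.1]
grip_width: 0.0851
grasp_force: 0.0
```

Emit:
move_arm(
  increments=[
    {"slide":[0,0,0],"twist":0},
    {"slide":[0,0,0],"twist":0},
    {"slide":[0,0,0],"twist":0},
    {"slide":[0,0,0],"twist":0},
    {"slide":[0,0,0],"twist":0},
    {"slide":[0,0,0],"twist":0},
  ],
  jaw=5,
  force=40,
)

```text
time_s: 2.9
tool_pos: [0.4432, 0.0847, 0.1624]
eef_rot: [2.618, 1.736, 0.001]
wrist_force: [-0.4, -1.0, 5.3]
grip_width: 0.0141
grasp_force: 39.4
```

Emit:
move_arm(
  increments=[
    {"slide":[0,0,0.3],"twist":0},
    {"slide":[0,0,0.8],"twist":0},
    {"slide":[0.2,0.1,1.3],"twist":0.6},
    {"slide":[0.5,0.2,1.7],"twist":1.3},
    {"slide":[0.8,0.3,1.9],"twist":2.0},
    {"slide":[1.1,0.4,1.92],"twist":2.7},
    {"slide":[1.19,0.46,1.92],"twist":3.14},
    {"slide":[1.19,0.46,1.92],"twist":3.14},
  ],
)

```text
time_s: 3.9
tool_pos: [0.5022, 0.1079, 0.2576]
eef_rot: [-2.05, -2.379, 0.001]
wrist_force: [-1.1, -0.1, -2.9]
grip_width: 0.0143
grasp_force: 39.4
```

```bash
sleep 0; python3 - <<'E'
from h import *
s=read_state();i=camera('wrist')[:,:,::-1];cv2.imwrite('pics/w2.png',i)
a=camera('scene')[:,:,::-1];b=camera('top')[:,:,::-1];cv2.imwrite('pics/s2.png',a);cv2.imwrite('pics/t2.png',b)
R=cv2.Rodrigues(np.array(s['eef_rot']))[0];print('tool y yaw',np.degrees(np.arctan2(R[1,1],R[0,1])))
print(s['time_s'],s['tool_pos'],s['wrist_force'],s['wrist_torque'],s['grip_width'])
C=np.zeros((600,800,3),np.uint8);C[:384,:512]=i
A=cv2.resize(a[100:260,205:345],None,fx=2,fy=2);C[:320,515:795]=A;C[385:600,:400]=cv2.resize(b[145:253,150:350],(400,215))
cv2.imwrite('pics/c2.png',C)
E
```

```text
tool y yaw 8.490175236129247
3.9 [0.50217915 0.10790015 0.25764664] [-1.14849495 -0.09230963 -2.93278431] [-0.02032902  0.03128163  0.00614875] 0.014264148938891868
```

View pics/c2.png

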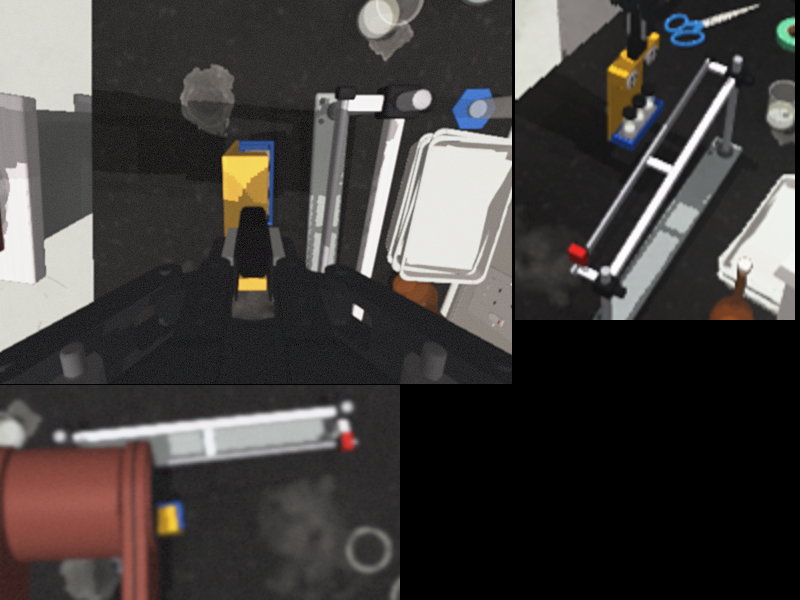

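```bash
python3 - <<'E'
from h import *
i=cv2.imread('pics/w2.png');g=cv2.GaussianBlur(cv2.cvtColor(i,cv2.COLOR_BGR2GRAY),(1,9),0)
for r in (130,160,190,220,250): print(r,g[r,306:356:1].tolist())
E
```

```text
130 [29, 25, 29, 30, 31, 26, 41, 69, 93, 109, 120, 126, 127, 126, 127, 127, 126, 128, 126, 126, 125, 125, 127, 126, 125, 125, 121, 100, 79, 76, 75, 79, 91, 106, 119, 127, 134, 132, 126, 124, 116, 82, 43, 28, 31, 30, 35, 31, 36, 42]
160 [28, 30, 26, 30, 37, 59, 86, 107, 122, 126, 128, 128, 128, 128, 126, 128, 127, 126, 127, 126, 127, 128, 126, 112, 90, 78, 75, 78, 88, 102, 117, 126, 133, 130, 125, 124, 125, 118, 91, 54, 38, 37, 36, 36, 36, 39, 48, 48, 47, 46]
190 [30, 30, 30, 53, 81, 106, 120, 129, 132, 132, 129, 131, 130, 129, 130, 129, 130, 128, 131, 125, 102, 82, 75, 78, 83, 99, 113, 122, 130, 129, 127, 125, 126, 128, 124, 106, 69, 38, 28, 34, 36, 36, 41, 45, 44, 46, 46, 44, 46, 45]
220 [39, 59, 103, 144, 156, 143, 130, 126, 130, 155, 187, 198, 197, 198, 198, 196, 169, 117, 80, 75, 78, 93, 110, 122, 128, 127, 136, 167, 191, 196, 195, 178, 142, 88, 44, 33, 35, 33, 39, 45, 45, 45, 46, 46, 47, 44, 45, 44, 46, 44]
250 [89, 122, 125, 120, 121, 125, 135, 167, 189, 193, 193, 193, 187, 147, 102, 82, 87, 118, 158, 185, 199, 197, 184, 176, 182, 189, 188, 184, 156, 121, 85, 49, 30, 32, 35, 44, 47, 49, 49, 48, 49, 47, 49, 48, 46, 45, 49, 47, 48, 45]
```

```bash
python3 - <<'E'
from h import *
s=read_state();c,n=np.cos(np.radians(8.7)),np.sin(np.radians(8.7))
ex=np.array([c,n]);ey=np.array([-n,c]);o=np.array([.588,.0144])
for u,v in((347.1,130),(344.4,160),(341.9,190),(339,220),(335.8,250)):
    z=.195
    for _ in range(5):
        p=onz('wrist',(u+.5,v+.5),z,s);y=ey@(p[:2]-o);z=.1765+y*.1405-.002
    print(v,p.round(4),'stand x,y',(ex@(p[:2]-o)).round(4),y.round(4))
t=np.array(s['tool_pos'][:2])-o;print('tcp stand',ex@t,ey@t)
E
```

```text
130 [0.5688 0.1792 0.1978] stand x,y 0.0059 0.1659
160 [0.5736 0.1549 0.1943] stand x,y 0.007 0.1411
190 [0.579  0.1284 0.1905] stand x,y 0.0084 0.114
220 [0.5847 0.0991 0.1863] stand x,y 0.0095 0.0843
250 [0.5906 0.0668 0.1817] stand x,y 0.0105 0.0514
tcp stand -0.0709622678734562 0.10521750669513201
```

```bash
python3 - <<'E'
from h import *
s=read_state()
P=np.array([onz('wrist',(u+.5,v+.5),.008,s)[:2] for u,v in((313.0,130),(311.3,160),(309.5,190),(307.6,220))])
f=cv2.fitLine(P.astype(np.float32),2,0,.01,.01).ravel();print('plate yaw wrist',np.degrees(np.arctan2(-f[0],f[1]))%180,P[0],P[-1])
b=cv2.cvtColor(cv2.imread('pics/top0.png'),cv2.COLOR_BGR2GRAY)
for u in (195,215,235,275,295,310): print(u,b[155:196,u].tolist())
w=cv2.cvtColor(cv2.imread('pics/w1.png'),cv2.COLOR_BGR2GRAY)
for r in (60,100,140,180): print(r,w[r,330:480:1].tolist())
E
```

```text
plate yaw wrist 8.36409 [0.58306921 0.17538075] [0.6037727  0.03459519]
195 [44, 47, 47, 43, 39, 43, 48, 46, 46, 46, 44, 44, 88, 171, 232, 241, 241, 231, 182, 139, 134, 126, 112, 98, 100, 102, 105, 100, 106, 110, 113, 135, 167, 168, 121, 70, 44, 39, 42, 43, 44]
215 [44, 47, 43, 40, 44, 45, 40, 42, 41, 56, 91, 173, 232, 242, 241, 231, 195, 181, 186, 187, 186, 187, 189, 188, 187, 187, 177, 157, 140, 150, 171, 163, 111, 62, 39, 36, 37, 37, 47, 41, 46]
235 [45, 48, 43, 43, 45, 45, 45, 50, 95, 175, 231, 240, 240, 228, 194, 185, 193, 194, 196, 194, 194, 193, 195, 193, 182, 155, 135, 153, 177, 155, 104, 56, 43, 38, 36, 42, 38, 41, 41, 42, 40]
275 [47, 45, 44, 58, 105, 179, 230, 239, 237, 219, 185, 179, 187, 187, 186, 190, 187, 189, 190, 187, 173, 149, 138, 162, 165, 127, 74, 47, 42, 42, 40, 44, 42, 44, 44, 41, 42, 48, 44, 40, 41]
295 [42, 58, 109, 186, 232, 240, 236, 214, 185, 185, 190, 187, 189, 188, 188, 185, 186, 183, 168, 138, 137, 166, 164, 117, 67, 42, 39, 46, 44, 47, 40, 44, 43, 45, 45, 50, 44, 47, 47, 52, 62]
310 [83, 164, 228, 240, 240, 229, 179, 157, 161, 172, 175, 174, 179, 171, 
[... 2198 characters left out ...]
 227, 228]
180 [49, 50, 49, 49, 57, 41, 37, 47, 37, 39, 40, 49, 40, 44, 38, 45, 48, 39, 43, 49, 45, 47, 44, 48, 41, 44, 40, 47, 47, 45, 48, 43, 46, 50, 42, 48, 44, 40, 33, 45, 35, 37, 48, 37, 44, 43, 57, 87, 118, 133, 127, 118, 122, 123, 132, 166, 169, 180, 188, 189, 192, 190, 191, 185, 190, 186, 189, 190, 187, 188, 187, 189, 191, 174, 132, 92, 87, 79, 77, 86, 109, 145, 173, 193, 201, 200, 175, 118, 76, 89, 106, 115, 126, 123, 131, 139, 163, 200, 227, 238, 244, 243, 242, 240, 241, 241, 242, 242, 242, 242, 242, 243, 244, 245, 246, 247, 243, 228, 183, 150, 123, 106, 104, 110, 117, 142, 189, 228, 242, 243, 242, 241, 241, 240, 240, 239, 242, 243, 206, 117, 53, 43, 45, 47, 42, 52, 46, 48, 41, 46]
```

```bash
python3 - <<'E'
from h import *
s2=read_state();s1=dict(tool_pos=[0.43553629,0.08272294,0.27259935],eef_rot=[-2.61629564,-1.73767326,5.10535762e-04])
c,n=np.cos(np.radians(8.7)),np.sin(np.radians(8.7));ex=np.array([c,n]);ey=np.array([-n,c]);o=np.array([.588,.0144])
def S(p):return (np.array([ex@(p[:2]-o),ey@(p[:2]-o)])*1e3).round(1)
for u,v in((372.2,60),(387.5,100),(402.7,140),(417,180)):
    z=.19
    for _ in range(6):
        p=onz('wrist',(u+.5,v+.5),z,s1);z=.1765+.1405*S(p)[1]/1e3-.002
    print('w1 rail',S(p),round(z,4))
for u,v in((337.5,100),(356.8,140),(376.8,180)): print('w1 plate bottom edge z0',S(onz('wrist',(u+.5,v+.5),0.0,s1)),'z8',S(onz('wrist',(u+.5,v+.5),.008,s1)))
for u,v in((313.0,130),(311.3,160),(309.5,190),(307.6,220)):print('w2 plate z0',S(onz('wrist',(u+.5,v+.5),0,s2)))
for u,v in((215,182),(235,180.2),(275,175.6),(295,173.8)):print('top plate z0',S(onz('top',(u,v),0.0)))
# rail triangulated between w1 and w2: line planes
def pl(s,a,b):
    o,d=ray('wrist',a,s);_,e=ray('wrist',b,s);N=np.cross(d,e);N/=np.linalg.norm(N);return N,N@o
N1,c1=pl(s1,(372.7,60.5),(417.5,180.5));N2,c2=pl(s2,(347.6,130.5),(336.3,250.5))
d=np.cross(N1,N2);d/=np.linalg.norm(d);d*=np.sign(d[1]);print('slope',np.degrees(np.arcsin(d[2])),np.degrees(np.arctan2(-d[0],d[1])))
p=np.linalg.lstsq(np.array([N1,N2]),np.array([c1,c2]),rcond=None)[0]
p=p+d*(.118-p[1])/d[1];print(p,S(p))
E
```

```text
w1 rail [  4.2 138.4] 0.1939
w1 rail [  4.4 102.3] 0.1889
w1 rail [ 4.6 61.8] 0.1832
w1 rail [ 4.  16.4] 0.1768
w1 plate bottom edge z0 [ 22.  107.1] z8 [ 19.7 107.9]
w1 plate bottom edge z0 [21.1 37.5] z8 [18.8 39.5]
w1 plate bottom edge z0 [ 21.  -38.3] z8 [ 18.7 -34.9]
w2 plate z0 [ 21.2 159.6]
w2 plate z0 [ 21.1 114.1]
w2 plate z0 [20.8 65.8]
w2 plate z0 [20.4 14.6]
top plate z0 [ 32.  124.3]
top plate z0 [29.5 61.7]
top plate z0 [ 27.7 -64.2]
top plate z0 [  25.2 -127.1]
slope 27.160404715130674 18.2653202278689
[0.594299   0.118      0.14915865] [ 21.9 101.5]
```

Emit:
move_arm(
  increments=[
    {"slide":[0.2,0.03,0],"twist":0},
    {"slide":[0.4,0.06,0],"twist":0},
    {"slide":[0.6,0.09,0],"twist":0},
    {"slide":[0.8,0.12,0],"twist":0},
    {"slide":[1.0,0.15,0],"twist":0},
    {"slide":[1.2,0.18,0],"twist":0},
    {"slide":[1.35,0.21,0],"twist":0},
    {"slide":[1.43,0.22,0],"twist":0},
  ],
)

```text
time_s: 5.05
tool_pos: [0.5743, 0.1189, 0.2578]
eef_rot: [-2.05, -2.38, 0.0]
wrist_force: [0.5, 0.6, -2.8]
grip_width: 0.0146
grasp_force: 39.4
```

```bash
python3 - <<'E'
from h import *
s=read_state();i=camera('wrist')[:,:,::-1];a=camera('scene')[:,:,::-1]
cv2.imwrite('pics/w3.png',i);cv2.imwrite('pics/s3.png',a)
print(s['time_s'],s['tool_pos'],s['wrist_force'],s['wrist_torque'])
C=np.zeros((600,800,3),np.uint8);C[:384,:400]=i[:,112:];C[:600,402:800]=cv2.resize(a[105:255,235:335],None,fx=4,fy=4,interpolation=cv2.INTER_CUBIC)[:,:398]
cv2.imwrite('pics/c3.png',C)
E
```

```text
5.05 [0.57426986 0.11888698 0.25775739] [ 0.52317552  0.55535645 -2.77271811] [ 0.03356474 -0.00182804 -0.07244123]
```

View pics/c3.png

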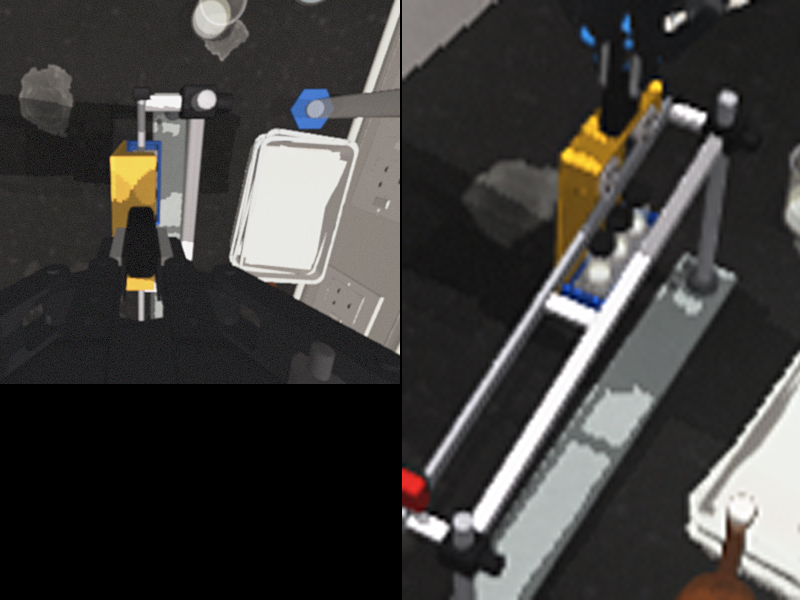

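Rail goes through the opening below the rollers, and in the wrist view it is centred on the tab (crop column 141, both ends). I'll lower and feel for contact.

Emit:
move_arm(
  increments=[
    {"slide":[0,0,-0.08],"twist":0},
    {"slide":[0,0,-0.16],"twist":0},
    {"slide":[0,0,-0.24],"twist":0},
    {"slide":[0,0,-0.28],"twist":0},
    {"slide":[0,0,-0.28],"twist":0},
  ],
  force=25,
)

```text
time_s: 5.78
tool_pos: [0.5737, 0.1188, 0.2437]
eef_rot: [-2.05, -2.38, 0.0]
wrist_force: [0.1, 0.5, -2.3]
grip_width: 0.0141
grasp_force: 39.4
```

Emit:
move_arm(
  increments=[
    {"slide":[0,0,-0.02],"twist":0},
    {"slide":[0,0,-0.04],"twist":0},
    {"slide":[0,0,-0.05],"twist":0},
    {"slide":[0,0,-0.05],"twist":0},
  ],
)

```text
time_s: 6.28
tool_pos: [0.5738, 0.1188, 0.2413]
eef_rot: [-2.05, -2.38, 0.0]
wrist_force: [-0.1, -0.7, -3.3]
grip_width: 0.0144
grasp_force: 39.4
```

Emit:
move_arm(
  increments=[
    {"slide":[0,0,-0.02],"twist":0},
    {"slide":[0,0,-0.03],"twist":0},
    {"slide":[0,0,-0.03],"twist":0},
  ],
  jaw=5,
  force=22,
)

```text
time_s: 6.65
tool_pos: [0.5738, 0.1188, 0.2398]
eef_rot: [-2.05, -2.38, 0.0]
wrist_force: [-0.6, -0.4, -2.3]
grip_width: 0.0142
grasp_force: 39.4
```

Emit:
move_arm(
  increments=[
    {"slide":[0,0,-0.02],"twist":0},
    {"slide":[0,0,-0.03],"twist":0},
    {"slide":[0,0,-0.03],"twist":0},
  ],
)

```text
time_s: 7.02
tool_pos: [0.5738, 0.1188, 0.2383]
eef_rot: [-2.05, -2.38, 0.0]
wrist_force: [-0.3, 0.3, -2.8]
grip_width: 0.0142
grasp_force: 39.4
```

Emit:
move_arm(
  increments=[
    {"slide":[0,0,-0.02],"twist":0},
    {"slide":[0,0,-0.03],"twist":0},
    {"slide":[0,0,-0.03],"twist":0},
  ],
)

```text
time_s: 7.4
tool_pos: [0.5738, 0.1188, 0.2368]
eef_rot: [-2.05, -2.38, 0.0]
wrist_force: [-0.0, 0.2, -3.1]
grip_width: 0.0143
grasp_force: 39.4
```

Emit:
move_arm(
  increments=[
    {"slide":[0,0,-0.02],"twist":0},
    {"slide":[0,0,-0.03],"twist":0},
    {"slide":[0,0,-0.03],"twist":0},
  ],
)

```text
time_s: 7.78
tool_pos: [0.5739, 0.1188, 0.2355]
eef_rot: [2.05, 2.38, 0.0]
wrist_force: [0.8, 0.4, -2.1]
grip_width: 0.0145
grasp_force: 39.5
```

Emit:
move_arm(
  increments=[
    {"slide":[0,0,-0.02],"twist":0},
    {"slide":[0,0,-0.03],"twist":0},
    {"slide":[0,0,-0.03],"twist":0},
  ],
)

```text
time_s: 8.15
tool_pos: [0.5743, 0.1187, 0.2348]
eef_rot: [2.05, 2.379, 0.001]
wrist_force: [-1.0, -1.4, 4.2]
grip_width: 0.0141
grasp_force: 40.1
```

Emit:
move_arm(
  increments=[
    {"slide":[0,0,-0.02],"twist":0},
    {"slide":[0,0,-0.03],"twist":0},
    {"slide":[0,0,-0.03],"twist":0},
  ],
)

```text
time_s: 8.52
tool_pos: [0.5748, 0.1186, 0.2343]
eef_rot: [2.049, 2.378, 0.003]
wrist_force: [-1.5, -2.5, 7.6]
grip_width: 0.0145
grasp_force: 40.6
```

Emit:
move_arm(
  increments=[
    {"slide":[0,0,-0.02],"twist":0},
    {"slide":[0,0,-0.04],"twist":0},
    {"slide":[0,0,-0.04],"twist":0},
  ],
)

```text
time_s: 8.9
tool_pos: [0.5754, 0.1184, 0.2338]
eef_rot: [2.048, 2.377, 0.004]
wrist_force: [-2.1, -3.6, 13.5]
grip_width: 0.0142
grasp_force: 41.2
```

```bash
python3 - <<'E'
from h import *
s=read_state();i=camera('wrist')[:,:,::-1];a=camera('scene')[:,:,::-1]
cv2.imwrite('pics/s4.png',a)
print(s['time_s'],s['tool_pos'],s['wrist_force'],s['wrist_torque'])
C=np.zeros((500,800,3),np.uint8);C[:384,:300]=i[:,112:412];C[:500,302:800]=cv2.resize(a[115:198,252:335],(498,498),interpolation=cv2.INTER_CUBIC)
cv2.imwrite('pics/c4.png',C)
E
```

```text
8.9 [0.5753758  0.11835544 0.23375846] [-2.10129409 -3.64284539 13.54438596] [-0.28330211  0.5871832   0.04478738]Traceback (most recent call last):
  File "<stdin>", line 5, in <module>
ValueError: could not broadcast input array from shape (498,498,3) into shape (500,498,3)
```

View picture.

```bash
python3 - <<'E'
from h import *
a=cv2.imread('pics/s4.png')
cv2.imwrite('pics/c4.png',cv2.resize(a[110:200,245:345],None,fx=6,fy=6,interpolation=cv2.INTER_CUBIC))
E
```

```text
(no output)
```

View pics/c4.png

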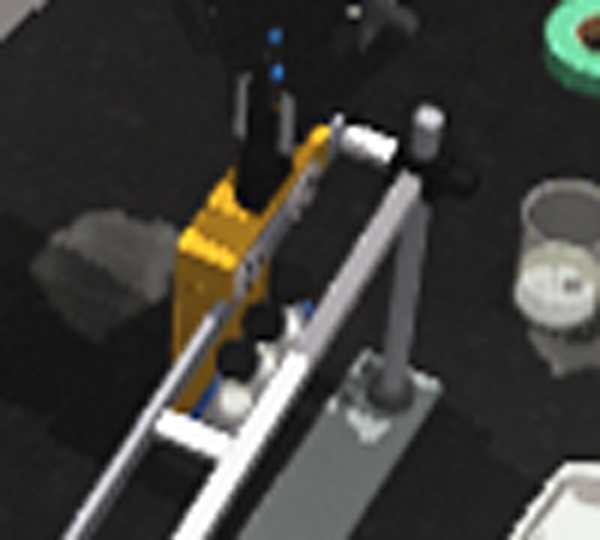

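The rollers sit over the rail and the uphill roller is touching. I'll press a little more so the carrier pivots onto both.

Emit:
move_arm(
  increments=[
    {"slide":[0,0,-0.03],"twist":0},
    {"slide":[0,0,-0.05],"twist":0},
    {"slide":[0,0,-0.05],"twist":0},
  ],
)

```text
time_s: 9.38
tool_pos: [0.5767, 0.1182, 0.2328]
eef_rot: [2.046, 2.374, 0.008]
wrist_force: [-0.6, -3.8, 17.4]
grip_width: 0.0143
grasp_force: 42.5
```

```bash
python3 - <<'E'
from h import *
s=read_state();print(s['tool_pos'],s['wrist_force'],s['wrist_torque'])
E
```

```text
[0.57671659 0.11817104 0.2327702 ] [-0.60764905 -3.78990188 17.36726601] [-0.3264566   0.23960664 -0.05921799]
```

Emit:
move_arm(
  increments=[
    {"slide":[0,0,0],"twist":0},
    {"slide":[0,0,-0.03],"twist":0},
    {"slide":[0,0,-0.03],"twist":0},
  ],
  jaw=10,
  force=20,
)

```text
time_s: 9.75
tool_pos: [0.5773, 0.1181, 0.2317]
eef_rot: [2.046, 2.373, 0.01]
wrist_force: [0.6, -4.6, 16.5]
grip_width: 0.0143
grasp_force: 43.4
```

```bash
python3 - <<'E'
from h import *
s=read_state();print(s['tool_pos'],s['wrist_force'],s['wrist_torque'])
E
```

```text
[0.57726877 0.11812105 0.23166226] [ 0.60457999 -4.62423467 16.51712335] [-0.29541378 -0.08464598  0.04660155]
```

Emit:
move_arm(
  increments=[
    {"slide":[0,0,-0.02],"twist":0},
    {"slide":[0,0,-0.03],"twist":0},
    {"slide":[0,0,-0.03],"twist":0},
  ],
)

```text
time_s: 10.12
tool_pos: [0.5778, 0.1182, 0.2311]
eef_rot: [2.045, 2.373, 0.011]
wrist_force: [0.7, -3.8, 20.4]
grip_width: 0.0142
grasp_force: 44.2
```

```bash
python3 - <<'E'
from h import *
s=read_state();print(s['tool_pos'],s['wrist_force'],s['wrist_torque'])
a=camera('scene')[:,:,::-1]
cv2.imwrite('pics/c5.png',cv2.resize(a[110:200,245:345],None,fx=6,fy=6,interpolation=cv2.INTER_CUBIC))
E
```

```text
[0.57775032 0.11818425 0.23105442] [ 0.7374642  -3.82069256 20.41696235] [-0.34627994  0.043081   -0.02206803]
```

View pics/c5.png

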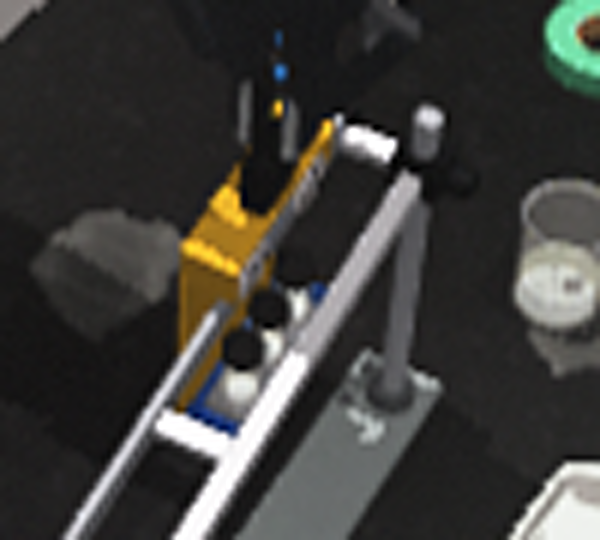

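The carrier is on the rail, but pressing has made it lean slightly across. I'll relieve the pressure before letting go.

Emit:
move_arm(
  increments=[
    {"slide":[0,0,0.03],"twist":0},
    {"slide":[0,0,0.05],"twist":0},
    {"slide":[0,0,0.05],"twist":0},
  ],
)

```text
time_s: 10.55
tool_pos: [0.5769, 0.1186, 0.2316]
eef_rot: [2.047, 2.375, 0.009]
wrist_force: [1.2, -2.9, 13.9]
grip_width: 0.0142
grasp_force: 43.3
```

```bash
python3 - <<'E'
from h import *
s=read_state();print(s['tool_pos'],s['wrist_force'],s['wrist_torque'])
E
```

```text
[0.57685772 0.11856442 0.23155032] [ 1.20528935 -2.87129174 13.91338833] [-0.09234436 -0.31738971 -0.09911442]
```

Emit:
move_arm(
  increments=[
    {"slide":[0,0,0.03],"twist":0},
    {"slide":[0,0,0.06],"twist":0},
    {"slide":[0,0,0.06],"twist":0},
  ],
)

```text
time_s: 10.92
tool_pos: [0.5758, 0.1187, 0.2323]
eef_rot: [2.048, 2.377, 0.006]
wrist_force: [3.5, -1.6, 7.7]
grip_width: 0.0143
grasp_force: 42.5
```

```bash
python3 - <<'E'
from h import *
s=read_state();print(s['tool_pos'],s['wrist_force'],s['wrist_torque'])
E
```

```text
[0.57581189 0.11874282 0.23230488] [ 3.52310457 -1.58496187  7.711118  ] [-0.04277181 -0.75819795 -0.10135589]
```

Emit:
move_arm(
  increments=[
    {"slide":[0.02,0,0.03],"twist":0},
    {"slide":[0.03,0,0.05],"twist":0},
    {"slide":[0.03,0,0.05],"twist":0},
  ],
)

```text
time_s: 11.3
tool_pos: [0.5756, 0.1188, 0.2328]
eef_rot: [2.05, 2.38, 0.0]
wrist_force: [3.3, 0.4, 1.9]
grip_width: 0.0146
grasp_force: 42.1
```

```bash
python3 - <<'E'
from h import *
s=read_state();print(s['tool_pos'],s['wrist_force'],s['wrist_torque'])
a=camera('scene')[:,:,::-1]
i=camera('wrist')[:,:,::-1]
C=np.zeros((480,800,3),np.uint8);C[:384,:280]=i[:,112:392];C[:450,290:790]=cv2.resize(a[110:200,245:345],None,fx=5,fy=5,interpolation=cv2.INTER_CUBIC)
cv2.imwrite('pics/c6.png',C)
E
```

```text
[0.57555611 0.11875093 0.23281747] [3.25899141 0.40320854 1.94607135] [ 0.04133778 -0.74037583 -0.11202187]
```

View pics/c6.png

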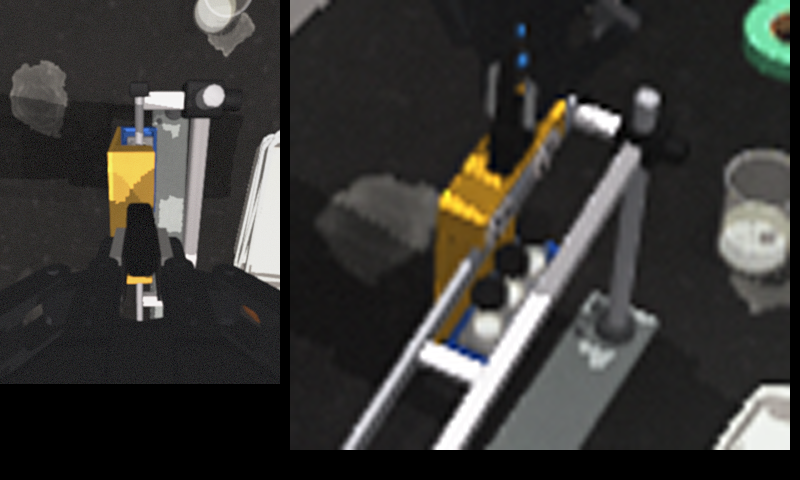

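Emit:
move_arm(
  increments=[
    {"slide":[0.03,0.005,0],"twist":0},
    {"slide":[0.03,0.005,0],"twist":0},
  ],
)

```text
time_s: 11.65
tool_pos: [0.5766, 0.119, 0.2327]
eef_rot: [-2.05, -2.38, 0.001]
wrist_force: [0.7, -0.3, 2.7]
grip_width: 0.0143
grasp_force: 42.1
```

Emit:
move_arm(
  increments=[
    {"slide":[0,0,0],"twist":0},
    {"slide":[0,0,0],"twist":0},
    {"slide":[0,0,0],"twist":0},
    {"slide":[0,0,0],"twist":0},
  ],
  jaw=85,
)

```text
time_s: 12.15
tool_pos: [0.5766, 0.1191, 0.2327]
eef_rot: [-2.05, -2.38, 0.001]
wrist_force: [-0.2, 0.1, 0.3]
grip_width: 0.0843
grasp_force: 0.0
```

```bash
python3 - <<'E'
from h import *
s=read_state();print(s['tool_pos'],s['wrist_force'],s['grip_width'])
a=camera('scene')[:,:,::-1];cv2.imwrite('pics/s7.png',a)
Y=cv2.inRange(cv2.cvtColor(a,cv2.COLOR_BGR2HSV),(18,140,90),(35,255,255));Y[:100]=0;Y[260:]=0;Y[:,:200]=0;Y[:,330:]=0
print(cv2.boundingRect(Y))
E
```

```text
[0.57664704 0.11907257 0.23265282] [-0.18058514  0.13671118  0.30896365] 0.08431079523958605
(268, 136, 26, 53)
```

Emit:
move_arm(
  increments=[
    {"slide":[0,0,0.3],"twist":0},
    {"slide":[0,0,0.8],"twist":0},
    {"slide":[0,0,1.4],"twist":0},
    {"slide":[0,0,2.0],"twist":0},
    {"slide":[0,0,2.0],"twist":0},
    {"slide":[0,0,2.0],"twist":0},
    {"slide":[0,0,2.0],"twist":0},
    {"slide":[0,0,2.0],"twist":0},
  ],
)

```text
time_s: 13.2
tool_pos: [0.5764, 0.119, 0.3317]
eef_rot: [-2.049, -2.379, 0.002]
wrist_force: [-0.2, -0.2, 0.4]
grip_width: 0.085
grasp_force: 0.0
```

Emit:
move_arm(
  increments=[
    {"slide":[0,0,0],"twist":0},
    {"slide":[0,0,0],"twist":0},
    {"slide":[0,0,0],"twist":0},
    {"slide":[0,0,0],"twist":0},
    {"slide":[0,0,0],"twist":0},
    {"slide":[0,0,0],"twist":0},
    {"slide":[0,0,0],"twist":0},
    {"slide":[0,0,0],"twist":0},
  ],
)

```text
time_s: 14.2
tool_pos: [0.5769, 0.119, 0.3329]
eef_rot: [2.05, 2.38, 0.0]
wrist_force: [1.1, 0.3, 0.8]
grip_width: 0.0848
grasp_force: 0.0
```

Emit:
move_arm(
  increments=[
    {"slide":[0,0,0],"twist":0},
    {"slide":[0,0,0],"twist":0},
    {"slide":[0,0,0],"twist":0},
    {"slide":[0,0,0],"twist":0},
    {"slide":[0,0,0],"twist":0},
    {"slide":[0,0,0],"twist":0},
    {"slide":[0,0,0],"twist":0},
    {"slide":[0,0,0],"twist":0},
  ],
)

```text
time_s: 15.2
tool_pos: [0.5769, 0.119, 0.3329]
eef_rot: [-2.05, -2.38, -0.0]
wrist_force: [0.4, 0.2, -0.2]
grip_width: 0.0846
grasp_force: 0.0
```

```bash
python3 - <<'E'
from h import *
a=camera('scene')[:,:,::-1]
Y=cv2.inRange(cv2.cvtColor(a,cv2.COLOR_BGR2HSV),(18,140,90),(35,255,255));Y[:100]=0;Y[280:]=0;Y[:,:200]=0;Y[:,330:]=0
print(cv2.boundingRect(Y))
cv2.imwrite('pics/c8.png',cv2.resize(a[120:270,190:340],None,fx=4,fy=4,interpolation=cv2.INTER_CUBIC))
E
```

```text
(230, 187, 30, 54)
```

View pics/c8.png

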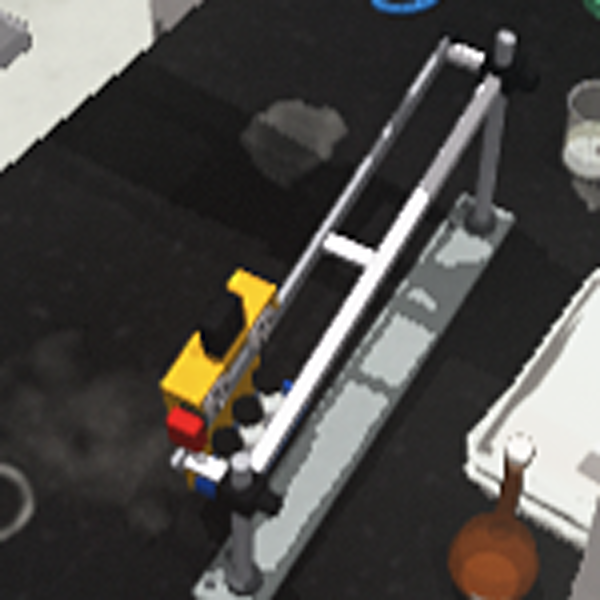

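It has rolled home: the carrier hangs on the rail against the red stop at about (185,425) in the crop. One more check that it is still, then hand in.

Emit:
move_arm(
  increments=[
    {"slide":[0,0,0.5],"twist":0},
    {"slide":[0,0,0.5],"twist":0},
    {"slide":[0,0,0.5],"twist":0},
    {"slide":[0,0,0.5],"twist":0},
    {"slide":[0,0,0.5],"twist":0},
    {"slide":[0,0,0.5],"twist":0},
    {"slide":[0,0,0.5],"twist":0},
    {"slide":[0,0,0.5],"twist":0},
  ],
)

```text
time_s: 16.25
tool_pos: [0.5769, 0.119, 0.3579]
eef_rot: [2.05, 2.38, 0.0]
wrist_force: [0.0, -0.4, 0.5]
grip_width: 0.0852
grasp_force: 0.0
```

```bash
python3 - <<'E'
from h import *
a=camera('scene')[:,:,::-1]
Y=cv2.inRange(cv2.cvtColor(a,cv2.COLOR_BGR2HSV),(18,140,90),(35,255,255));Y[:100]=0;Y[280:]=0;Y[:,:200]=0;Y[:,330:]=0
b=cv2.boundingRect(Y);print(b)
if abs(b[0]-230)<=1 and abs(b[1]-187)<=1: print(close_job())
E
```

```text
(230, 187, 30, 54)
the job is handed in; nothing more can be done
None
```

The carrier was hung on the upper rail with its open side to the arms, set down on its rollers and released; it rolled by itself to the red stop, was still there a second later, and I handed the job in at about 16 s.

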